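Unclamp the injection mould and hold its top half up

ROBOT

A 6-joint arm with a two-finger parallel gripper is mounted at the origin on the work surface. World frame = base frame: x ahead of the robot, y to its left, z up, the work surface at z = 0. Lengths are in m, angles in rad, forces in N, time in s.
With the tool pointing down it reaches from about 0.25 to 0.775 m from the base axis. Payload 4 kg.
Tool frame: the origin (TCP) lies midway between the tips of the shut fingers; the grasp point (between the pads) lies 19 mm behind it; z points along the fingers, y is the line along which they close (so a half turn about z gives the same grasp; the last joint's range is limited). The gripper opens to 94 mm and grips with 3 to 60 N. Pads are 16 mm wide; open, the fingers measure 119 mm over their backs; the gripper's body (75 mm by 177 mm) begins 78 mm behind the grasp point.
Start: joints at [-1.369, 0.087, 1.371, -0, 1.684, -0.103], TCP at [0.165, -0.525, 0.206] pointing down, gripper open.
Joint ranges: [-3.1, 3.1], [-0.76, 2.03], [0.27, 2.55], [-1.08, 4.22], [0.17, 2.65], [-2.57, 2.57]. Speed limits (rad/s): [2.79, 2.79, 3.14, 3.14, 3.14, 3.14].

INTERFACE

Orientations are given as [roll, pitch, yaw] about the fixed x, y, z axes, in that order (R = Rz(yaw) Ry(pitch) Rx(roll)).
In Python, from bench import get_obs, snapshot, close_job gives the robot as it stands. The module is installed in compiled form; this text tells all that it offers.
- The arm moves only by the tool drive_tool, never from a script. Its argument "commands" is a list of rows, each a list of 6 numbers: the shift along the tool's x, y, z in units of 0.04 m (1.0 is 0.04 m), then the turn, a rotation vector about the tool's x, y, z in units of 0.1 rad (1.0 is 0.1 rad). In form: [[dx, dy, dz, wx, wy, wz], ...]. A call has 1 to 20 rows; each row shifts and turns the commanded pose from where the row before left it, along the tool's axes as they then stand; what a row does not reach is not made up. A row lasts 1/8 s, in which the tool goes at most 62.5 mm and 10.7 degrees, less where a joint would pass 70% of its speed; a pose out of reach is approached as far as the arm can. A call with a number of a shift or a turn outside -1 to 1 is refused whole. A call with a gripper value outside its range is refused whole. "gripper" is the closure, from 0 (fully open) to 1 (shut), set as the call begins (left out, the last holds). The fingers move at their own pace and stop on an object; the grip force is fixed at half the most. Time passes only in rows, so rows that do not move let the fingers close. It gives the time, the measured TCP pose, the force, the opening and the grip force at its end, in the units of the state.
- get_obs(): the state, without advancing time (a new reading comes with each control period).
- snapshot(name): name is "side" or "top"; returns a dict with "image" (384x512x3 uint8, blue, green, red), "range_z" (384x512 float32, m along the optical axis (not along the pixel's ray), 0 where there is no reading), "fx", "fy", "cx", "cy" (pixels), "rvec" (rotation vector, rad) and "tvec" (3), from world to camera coordinates, as OpenCV has them. Camera axes: x right, y down, z forward; pixel columns grow to the right and rows downward; lengths in m; the calibration is good to about 2 mm. A picture is of the moment at which its call begins.
- close_job(): hands the job in; it is judged then, once.
The state is a dict: "time": time; "joint_positions": joint angles; "qvel": joint speeds; "joint_torque": joint torques, N m; "tool_pos": TCP position; "ee_rot": TCP orientation; "wrist_force": force on the tool from outside, world axes, zero at the start; "wrist_torque": the same for the moment, N m; "width": finger opening in m; "finger_force": force on a finger pad.
Only numpy, scipy, OpenCV 4.12 (cv2) and the standard library are available. Lean on these libraries where they do the work, as an engineer would, in place of code of your own. Each camera call takes 0.05 s, during which the arm holds its last target. There are 200 camera calls.

TASK

The plastic in the mould has set: swing the clamp lever off the mould and leave its handle arm pointing at the raised mark on the base plate. Then take the top half of the mould by its bar handle, lift it straight up off the guide pins without tipping it, and hold it level and still right over the bottom half with about 10 cm of open space between the two halves, so that a colleague can take the casting out. Finish while still holding it there, with the lever left at its mark, the casting left lying in the bottom half and the other things on the bench left where they are.

Things in the scene. Friction and masses are not known exactly. Their poses are not given: they have to be found in the camera images.
- station: Mould station, bolted down: grey base plate 18 mm thick with the bottom half of an aluminium mould on it (x 90, y 110 mm, 18 to 48 mm above the table). Origin on the table under the mould's centre, z up. Plate: x -150 to 70, y -75 to 235 mm. Guide pins 8 mm thick, 12 mm high, at (-33, 43) and (33, -43) mm. Lever pivot post, 24 mm thick, at (0, 85) mm.
- parting (a point): Centre of the upper face of the bottom half, 48 mm above the table; the top half's underside rests here. Axes as the station's.
- cavity (a point): Centre of the floor of the round cavity in the bottom half, 7 mm below its upper face; the casting lies here.
- lever (a joint): Clamp lever on an upright pivot. At angle q its handle arm points along (-cos q, sin q) and its toe along (-sin q, -cos q) in the station's frame (q grows clockwise from above). Near 0 (starts 0 to 0.2) the toe blocks the top half; at 1.30 the handle arm points at the mark and the toe is clear. Runs -0.05 to 1.9, stays where left; friction 0.2 N m (2 N at the knob).
- lever_hinge (a point): On the lever's upright pivot axis, 77 mm above the table, at the mid-height of the 10 mm thick lever arms. The toe is 50 mm long from here; clamped, it reaches 20 mm over the top half's edge, 2 mm above it.
- lever_knob (a point): On the axis of the black upright round knob at the end of the lever's handle arm, 100 mm from the pivot. The knob is 22 mm thick and fixed to the arm; it stands free above the arm from 82 to 125 mm above the table. This point is 107 mm above the table.
- release_mark (a point): The raised mark: a white rib 26 x 10 mm, 4 mm high, on the base plate, pointing at the pivot, its centre 134 mm from the pivot, beyond the knob's circle.
- top_half: Top half of the mould, aluminium, 90 mm (x) by 110 mm (y), 22 mm thick, about 0.6 kg, loose; two 12 mm through holes fit over the guide pins. Origin at the centre of its underside, z up. A steel bar handle stands on it on two posts.
- bar (a point): Middle of the bar handle, 57 mm above the top half's underside (105 mm above the table at the start). The bar is 74 mm long along the top half's x, 14 mm wide along y and 14 mm tall; its posts, 12 mm thick, stand at x -31 and +31 mm, 28 mm of free height below the bar.
- casting: The casting: a plastic disc 55 mm across, 6 mm thick, lying loose in the cavity of the bottom half, hidden under the top half at the start. Origin at the centre of its underside.
- sample_disc: Bystander: an earlier casting, disc 55 mm across and 6 mm thick, lying on the base plate in front of the mould.
- spare_block: Bystander: spare aluminium block without handle, 90 x 70 x 30 mm, on the table beside the station on its -y side.
- spray_can: Bystander: metal can, 54 mm across and 130 mm tall, standing behind the station (its +x side).
- screwdriver: Bystander: screwdriver lying on the table.
- brush: Bystander: brush lying on the table.
- hammer: Bystander: hammer lying on the table.
- tub: Bystander: open plastic tub, 90 mm across and 100 mm tall, standing on the table.
Mind the look-alikes: they are no part of the job. Leave any brown or yellow look-alike of the top_half alone.

How it is judged:
By the outcome, as a careful person would: the job done as asked, in the order asked, and still so for the second after the job is handed in, while the arm keeps its last pose, push and grip.
It also fails if it takes over 45 s, if anything falls off the work surface, if the arm or the gripper's body presses on something with over 40 N, if the wrist force passes 120 N, or if a joint passes its speed limit or range.

## Working session

There is one attempt and no reset: what is moved stays moved. The work goes in short steps, Python scripts to look and compute and a tool call to move; the robot and the scene stay as the last step left them, time stands still between calls to the robot, and variables do not carry over. Pictures are saved under pics/ and viewed, at most 10 in all, crops included, and the job is handed in when it is done.

Besides the shell and the picture viewer there is one more tool, called after "Request:" by a JSON object that holds its "fn" and its "kwargs", one argument or row to a line. drive_tool: Moves the arm, as the interface text tells. Its arguments: {"type":"object","properties":{"commands":{"type":"array"},"gripper":{"type":"number"}},"required":["commands"]}

```bash
mkdir -p pics; cat > h.py <<'E'
import numpy as np, cv2, pickle
from bench import *
def grab(n,tag):
    s=snapshot(n); pickle.dump(s,open(f'{tag}.pkl','wb')); cv2.imwrite(f'pics/{tag}.png',s['image']); return s
def world(s,u,v,z=None):
    R=cv2.Rodrigues(np.array(s['rvec'],float))[0]; t=np.array(s['tvec'],float).ravel()
    ray=np.array([(u-s['cx'])/s['fx'],(v-s['cy'])/s['fy'],1.])
    c=-R.T@t; d=R.T@ray
    k=s['range_z'][int(round(v)),int(round(u))] if z is None else (z-c[2])/d[2]
    return c+k*d
def pix(s,p):
    return cv2.projectPoints(np.array([p],float),np.array(s['rvec'],float),np.array(s['tvec'],float),np.array([[s['fx'],0,s['cx']],[0,s['fy'],s['cy']],[0,0,1.]]),None)[0].ravel()
E
python3 - <<'E'
from h import *
a=grab('top','t0');b=grab('side','s0')
cv2.imwrite('pics/both.png',cv2.resize(np.vstack([a['image'],b['image']]),(400,600)))
o=get_obs();print({k:np.round(v,3) for k,v in o.items()})
E
```

```text
{'time': np.float64(0.1), 'joint_positions': array([-1.369,  0.088,  1.372,  0.   ,  1.684, -0.103]), 'qvel': array([ 0.001, -0.001, -0.005,  0.001,  0.002,  0.   ]), 'joint_torque': array([ 2.0000e-03, -3.4125e+01, -3.0330e+01,  7.2000e-02,  3.0000e-02,
       -0.0000e+00]), 'tool_pos': array([ 0.165, -0.524,  0.204]), 'ee_rot': array([-3.14 , -0.   ,  0.305]), 'wrist_force': array([ 0.05 ,  0.512, -0.624]), 'wrist_torque': array([ 0.038,  0.057, -0.035]), 'finger_force': np.float64(0.0), 'width': np.float64(0.094)}
```

View pics/t0.png

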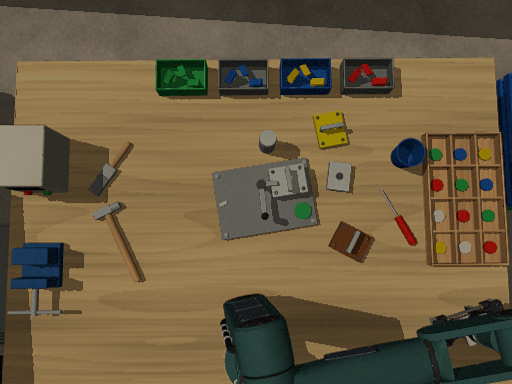

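View pics/s0.png

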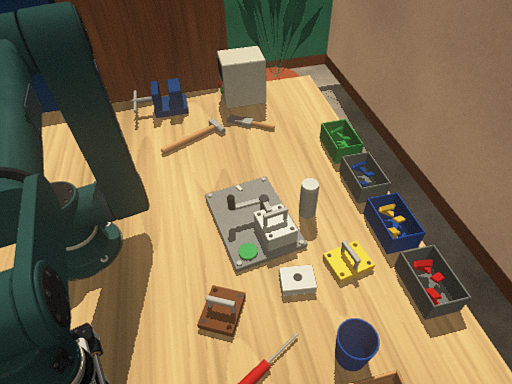

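The aluminium top half with a bar is at top-view px (288,180), on the grey plate. The brown (352,241) and yellow (331,130) ones are the look-alikes, and the handle-less block is at (340,176). Next, an enlarged crop to confirm.

```bash
python3 - <<'E'
from h import *
a=pickle.load(open('t0.pkl','rb'))['image'][145:250,200:330];b=pickle.load(open('s0.pkl','rb'))['image'][165:280,195:325]
cv2.imwrite('pics/c1.png',np.vstack([cv2.resize(a,(650,525),interpolation=2)]))
cv2.imwrite('pics/c2.png',cv2.resize(b,(650,575),interpolation=2))
E
```

```text
(no output)
```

View pics/c1.png

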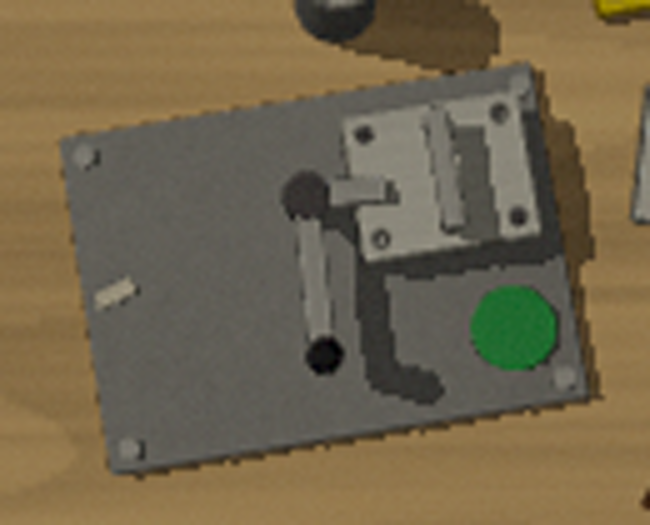

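View pics/c2.png

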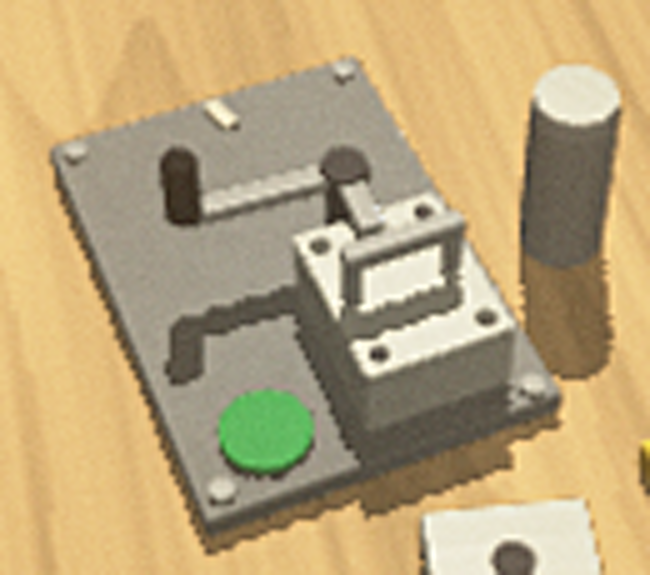

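```bash
python3 - <<'E'
from h import *
s=pickle.load(open('t0.pkl','rb'))
W=lambda x,y,z:world(s,x/5+200-.4,y/5+145-.4,z)[:2]
P=np.array([W(60,140,.018),W(530,65,.018),W(590,398,.018),W(112,472,.018),W(116,292,.022),W(306,193,.09)])
L=np.array([[70,235],[70,-75],[-150,-75],[-150,235]])/1000
# rigid fit
A=L-L.mean(0);B=P[:4]-P[:4].mean(0)
th=np.arctan2((A[:,0]*B[:,1]-A[:,1]*B[:,0]).sum(),(A*B).sum())
R=np.array([[np.cos(th),-np.sin(th)],[np.sin(th),np.cos(th)]]);t=P[:4].mean(0)-R@L.mean(0)
print('th',th,'t',t,'res',(P[:4]-(L@R.T+t)).round(4).tolist())
f=lambda x,y:(R@np.array([x,y])+t).round(4)
piv=f(0,.085);print('pivot',piv,'seen',P[5])
k=W(325,355,.125);d=R.T@(k-piv);q0=np.arctan2(d[1],-d[0]);print('knob',k,'r',np.hypot(*d),'q',q0)
d=R.T@(P[4]-piv);print('mark',P[4],'r',np.hypot(*d),'q',np.arctan2(d[1],-d[0]))
b1,b2=W(438,110,.112),W(455,228,.112);print('bar',b1,b2,(b1+b2)/2,np.arctan2(*(b1-b2)[::-1]),'mould', t)
for q in [q0,.1,.4,.7,1.0,1.3]:print(q,f(-.1*np.cos(q),.085+.1*np.sin(q)))
for n,z in(('t0',0),('s0',0)):
  s=pickle.load(open(n+'.pkl','rb'))
  for p in [(*piv,.077),(*f(0,0),.105),(*f(-.037,0),.112),(*f(.037,0),.112),(*k,.125)]: print(n,pix(s,p).round(1))
E
```

```text
th 0.1512116873861912 t [ 0.55514574 -0.09692236] res [[-0.0017, -0.001], [-0.0018, 0.0016], [0.0007, 0.0006], [0.0028, -0.0012]]
pivot [ 0.5423 -0.0129] seen [ 0.54370575 -0.01206063]
knob [ 0.44278496 -0.02182864] r 0.09991478525009946 q 0.06172977988001099
mark [0.48854515 0.10870781] r 0.13295880800622087 q 1.3057979053498825
bar [ 0.59129958 -0.09220522] [ 0.51932857 -0.1013745 ] [ 0.55531408 -0.09678986] 0.12671970154189993 mould [ 0.55514574 -0.09692236]
0.06172977988001099 [ 0.4427 -0.0218]
0.1 [ 0.4425 -0.018 ]
0.4 [0.4454 0.0117]
0.7 [0.457  0.0393]
1.0 [0.4763 0.0622]
1.3 [0.5014 0.0783]
t0 [261.  184.1]
t0 [288.8 178.7]
t0 [291.  190.4]
t0 [286.9 166.5]
t0 [264.6 215.6]
s0 [262.1 199.2]
s0 [273.5 213. ]
s0 [261.3 215.4]
s0 [285.6 207.5]
s0 [228.6 196.6]
```

The fit agrees to about 2 mm: pivot at (0.542,-0.013), lever q≈0.06, bar middle at (0.555,-0.097). I'll go above the knob first.

Request:
{"fn": "drive_tool", "kwargs": {
  "commands": [
    [0.8, -0.75, 0, 0, 0, 0],
    [0.95, -0.9, 0, 0, 0, 0],
    [0.95, -0.9, 0, 0, 0, 0],
    [0.95, -0.9, 0, 0, 0, 0],
    [0.95, -0.9, 0, 0, 0, 0],
    [0.95, -0.9, 0, 0, 0, 0],
    [0.95, -0.9, 0, 0, 0, 0],
    [0.95, -0.9, 0, 0, 0, 0],
    [0.95, -0.9, 0, 0, 0, 0],
    [0.95, -0.9, 0, 0, 0, 0],
    [0.8, -0.75, 0, 0, 0, 0],
    [0.25, -0.3, 0, 0, 0, 0],
    [0, 0, 0, 0, 0, 0],
    [0, 0, 0, 0, 0, 0]
  ],
  "gripper": 0.35
}}

```text
time: 1.85
tool_pos: [0.4426, -0.0232, 0.2054]
ee_rot: [3.141, 0.001, 0.303]
wrist_force: [0.2, -0.8, 0.0]
width: 0.0612
finger_force: 0.0
```

```bash
cat >> h.py <<'E'
from scipy.spatial.transform import Rotation as Ro
def go(x,y,z,yaw,cur=None):
    o=get_obs(); p=o['tool_pos']; r=Ro.from_euler('xyz',o['ee_rot'])
    g=Ro.from_euler('xyz',[np.pi,0,yaw])
    print('time',o['time'],'at',p.round(4),o['ee_rot'].round(4),'w',o['width'].round(4),'F',o['wrist_force'].round(1))
    print('units shift',(r.inv().apply(np.array([x,y,z])-p)/.04).round(3),'turn',((r.inv()*g).as_rotvec()/.1).round(3))
E
python3 -c "
from h import *
go(.4428,-.022,.092,.30)"
```

```text
Traceback (most recent call last):
  File "h.py", line 17, in go
    print('time',o['time'],'at',p.round(4),o['ee_rot'].round(4),'w',o['width'].round(4),'F',o['wrist_force'].round(1))
                                                                    ^^^^^^^^^^^^^^^^
AttributeError: 'float' object has no attribute 'round'
```

Request:
{"fn": "drive_tool", "kwargs": {
  "commands": [
    [0, 0, 0.6, 0, 0, 0],
    [0, 0, 0.7, 0, 0, 0],
    [0, 0, 0.7, 0, 0, 0],
    [0, 0, 0.55, 0, 0, 0],
    [0, 0, 0.28, 0, 0, 0],
    [0, 0, 0, 0, 0, 0],
    [0, 0, 0, 0, 0, 0]
  ]
}}

```text
time: 2.72
tool_pos: [0.4437, -0.0226, 0.0934]
ee_rot: [3.14, -0.002, 0.304]
wrist_force: [-1.0, -0.6, 0.2]
width: 0.0614
finger_force: 0.0
```

Request:
{"fn": "drive_tool", "kwargs": {
  "commands": [
    [0, 0, 0, 0, 0, 0],
    [0, 0, 0, 0, 0, 0],
    [0, 0, 0, 0, 0, 0],
    [0, 0, 0, 0, 0, 0]
  ],
  "gripper": 1.0
}}

```text
time: 3.22
tool_pos: [0.4431, -0.0221, 0.0924]
ee_rot: [3.141, -0.0, 0.305]
wrist_force: [2.1, -1.7, 0.1]
width: 0.0245
finger_force: 1.1
```

```bash
sed -i "s/o\['width'\].round(4)/round(o['width'],4)/" h.py; python3 - <<'E'
from h import *
go(.4428,-.022,.092,.30)
# arc in tool-frame increments: tool yaw .303-> -.70 while q .06->1.30
th=.1512;p0=np.array(get_obs()['tool_pos'][:2]);piv=np.array([.5423,-.0129])
N=16;qs=np.linspace(.0617,1.30,N+1);ys=np.linspace(.303,-.70,N+1)
c=lambda q:piv+.1*np.array([-np.cos(q)*np.cos(th)-np.sin(q)*np.sin(th),-np.cos(q)*np.sin(th)+np.sin(q)*np.cos(th)])
print('off',p0-c(qs[0]))
for i in range(N):
    d=c(qs[i+1])-c(qs[i]);y=ys[i]
    print([round(v,2) for v in ((np.cos(y)*d[0]+np.sin(y)*d[1])/.04,(np.sin(y)*d[0]-np.cos(y)*d[1])/.04)],(ys[i]-ys[i+1])/.1)
E
```

```text
time 3.225 at [ 0.4431 -0.0221  0.0924] [ 3.1412e+00 -2.0000e-04  3.0490e-01] w 0.0245 F [ 2.1 -1.7  0.1]
units shift [-0.007 -0.005  0.009] turn [ 0.004 -0.002  0.049]
off [ 0.00043952 -0.00026894]
[np.float64(0.05), np.float64(-0.19)] 0.6268750000000001
[np.float64(0.05), np.float64(-0.19)] 0.6268749999999997
[np.float64(0.05), np.float64(-0.19)] 0.6268749999999997
[np.float64(0.06), np.float64(-0.19)] 0.6268750000000001
[np.float64(0.06), np.float64(-0.18)] 0.6268750000000001
[np.float64(0.06), np.float64(-0.18)] 0.6268749999999995
[np.float64(0.06), np.float64(-0.18)] 0.6268750000000001
[np.float64(0.07), np.float64(-0.18)] 0.6268750000000001
[np.float64(0.07), np.float64(-0.18)] 0.6268750000000001
[np.float64(0.07), np.float64(-0.18)] 0.6268750000000001
[np.float64(0.08), np.float64(-0.18)] 0.6268750000000001
[np.float64(0.08), np.float64(-0.18)] 0.626874999999999
[np.float64(0.08), np.float64(-0.18)] 0.6268750000000006
[np.float64(0.08), np.float64(-0.17)] 0.6268750000000001
[np.float64(0.09), np.float64(-0.17)] 0.6268750000000001
[np.float64(0.09), np.float64(-0.17)] 0.6268750000000001
```

Request:
{"fn": "drive_tool", "kwargs": {
  "commands": [
    [0, 0, 0, 0, 0, 0],
    [0, 0, 0, 0, 0, 0],
    [0.05, -0.19, 0, 0, 0, 0.63],
    [0.05, -0.19, 0, 0, 0, 0.63],
    [0.05, -0.19, 0, 0, 0, 0.63],
    [0.06, -0.19, 0, 0, 0, 0.63],
    [0.06, -0.18, 0, 0, 0, 0.63],
    [0.06, -0.18, 0, 0, 0, 0.63],
    [0.06, -0.18, 0, 0, 0, 0.63],
    [0.07, -0.18, 0, 0, 0, 0.63],
    [0, 0, 0, 0, 0, 0],
    [0, 0, 0, 0, 0, 0]
  ]
}}

```text
time: 4.72
tool_pos: [0.4554, 0.0369, 0.0923]
ee_rot: [3.14, 0.001, -0.199]
wrist_force: [-2.8, -3.3, 3.7]
width: 0.0215
finger_force: 30.0
```

```bash
python3 - <<'E'
from h import *
go(.5014,.0783,.092,-.7)
th=.1512;piv=np.array([.5423,-.0129])
d=get_obs()['tool_pos'][:2]-piv;print('r',np.hypot(*d))
d=np.array([np.cos(th)*d[0]+np.sin(th)*d[1],-np.sin(th)*d[0]+np.cos(th)*d[1]]);print('q',np.arctan2(d[1],-d[0]),get_obs()['finger_force'])
E
```

```text
time 4.725 at [0.4554 0.0369 0.0923] [ 3.1402e+00  1.3000e-03 -1.9870e-01] w 0.0215 F [-2.8 -3.3  3.7]
units shift [ 0.924 -1.241  0.004] turn [0.017 0.009 5.013]
r 0.10019913186125275
q 0.6718174306504877 29.997190833091736
```

Gripping and on the arc; continue to 1.30.

Request:
{"fn": "drive_tool", "kwargs": {
  "commands": [
    [0.07, -0.18, 0, 0, 0, 0.63],
    [0.07, -0.18, 0, 0, 0, 0.63],
    [0.08, -0.18, 0, 0, 0, 0.63],
    [0.08, -0.18, 0, 0, 0, 0.63],
    [0.08, -0.18, 0, 0, 0, 0.63],
    [0.08, -0.17, 0, 0, 0, 0.63],
    [0.09, -0.17, 0, 0, 0, 0.63],
    [0.09, -0.17, 0, 0, 0, 0.63],
    [0, 0, 0, 0, 0, 0],
    [0, 0, 0, 0, 0, 0],
    [0, 0, 0, 0, 0, 0]
  ]
}}

```text
time: 6.1
tool_pos: [0.5007, 0.0796, 0.0923]
ee_rot: [-3.14, 0.003, -0.701]
wrist_force: [-3.8, 3.6, 4.7]
width: 0.0214
finger_force: 30.0
```

```bash
python3 - <<'E'
from h import *
go(.5014,.0783,.092,-.7)
th=.1512;piv=np.array([.5423,-.0129])
d=get_obs()['tool_pos'][:2]-piv;print('r',np.hypot(*d))
d=np.array([np.cos(th)*d[0]+np.sin(th)*d[1],-np.sin(th)*d[0]+np.cos(th)*d[1]]);print('q',np.arctan2(d[1],-d[0]),get_obs()['finger_force'])
E
```

```text
time 6.1 at [0.5007 0.0796 0.0923] [-3.1399  0.0034 -0.7013] w 0.0214 F [-3.8  3.6  4.7]
units shift [0.034 0.015 0.006] turn [-0.017  0.034 -0.013]
r 0.10141763747047527
q 1.2998240107755825 30.00589907169342
```

Request:
{"fn": "drive_tool", "kwargs": {
  "commands": [
    [0, 0, 0, 0, 0, 0],
    [0, 0, 0, 0, 0, 0],
    [0, 0, 0, 0, 0, 0],
    [0, 0, 0, 0, 0, 0],
    [0, 0, -0.6, 0, 0, 0],
    [0, 0, -0.8, 0, 0, 0],
    [0, 0, -0.8, 0, 0, 0],
    [0, 0, -0.6, 0, 0, 0]
  ],
  "gripper": 0.4
}}

```text
time: 7.1
tool_pos: [0.5021, 0.078, 0.2059]
ee_rot: [-3.14, -0.002, -0.703]
wrist_force: [0.8, 1.0, -0.8]
width: 0.0561
finger_force: 0.0
```

```bash
python3 - <<'E'
from h import *
go(.555,-.097,.205,.15)
E
```

```text
time 7.1 at [0.5021 0.078  0.2059] [-3.1403e+00 -1.5000e-03 -7.0310e-01] w 0.0561 F [ 0.8  1.  -0.8]
units shift [3.836 2.482 0.026] turn [-5.000e-03 -2.000e-02 -8.531e+00]
```

Request:
{"fn": "drive_tool", "kwargs": {
  "commands": [
    [0, 0, 0, 0, 0, -0.8],
    [0, 0, 0, 0, 0, -1.0],
    [0, 0, 0, 0, 0, -1.0],
    [0, 0, 0, 0, 0, -1.0],
    [0, 0, 0, 0, 0, -1.0],
    [0, 0, 0, 0, 0, -1.0],
    [0, 0, 0, 0, 0, -1.0],
    [0, 0, 0, 0, 0, -1.0],
    [0, 0, 0, 0, 0, -0.73],
    [0.1, 0.6, 0, 0, 0, 0],
    [0.1, 0.8, 0, 0, 0, 0],
    [0.1, 0.8, 0, 0, 0, 0],
    [0.1, 0.8, 0, 0, 0, 0],
    [0.1, 0.8, 0, 0, 0, 0],
    [0.15, 0.73, 0, 0, 0, 0],
    [0, 0, 0, 0, 0, 0],
    [0, 0, 0, 0, 0, 0]
  ]
}}

```text
time: 9.22
tool_pos: [0.5542, -0.0967, 0.2041]
ee_rot: [-3.141, 0.0, 0.15]
wrist_force: [0.4, 0.1, -0.3]
width: 0.0564
finger_force: 0.0
```

```bash
python3 - <<'E'
from h import *
go(.555,-.097,.088,.151)
a=grab('top','t1');b=grab('side','s1')
A=cv2.resize(a['image'][145:250,190:330],(560,420),interpolation=2);cv2.imwrite('pics/c3.png',A)
B=cv2.resize(b['image'][120:290,180:340],(640,600)[:2],interpolation=2);B=cv2.resize(b['image'][120:290,180:340],(560,595),interpolation=2);cv2.imwrite('pics/c4.png',B)
E
```

```text
time 9.225 at [ 0.5542 -0.0967  0.2041] [-3.1408e+00  3.0000e-04  1.5010e-01] w 0.0564 F [ 0.4  0.1 -0.3]
units shift [0.019 0.014 2.903] turn [-0.008  0.003 -0.009]
```

View pics/c3.png

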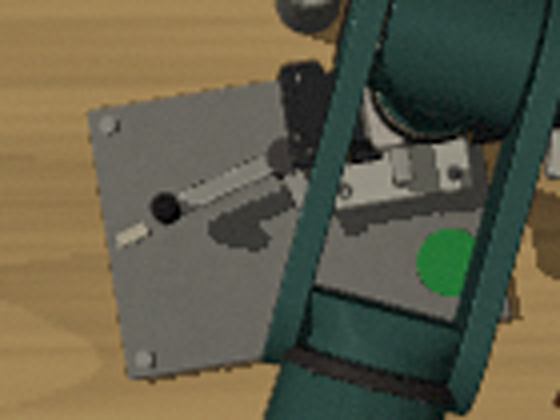

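View pics/c4.png

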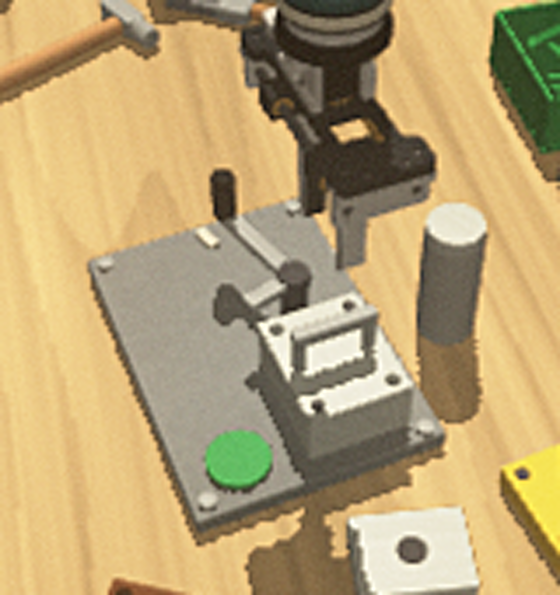

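```bash
python3 - <<'E'
from h import *
s=pickle.load(open('t1.pkl','rb'));th=.1512;piv=np.array([.5423,-.0129])
for u,v,z in((165,208,.125),(132,236,.022)):
  d=world(s,u/4+190-.4,v/4+145-.4,z)[:2]-piv
  d=np.array([np.cos(th)*d[0]+np.sin(th)*d[1],-np.sin(th)*d[0]+np.cos(th)*d[1]]);print(np.hypot(*d),'q',np.arctan2(d[1],-d[0]))
E
```

```text
0.10051356990279288 q 1.2903262727858018
0.13432778668859066 q 1.2946773510112037
```

Request:
{"fn": "drive_tool", "kwargs": {
  "commands": [
    [0, 0, 0.6, 0, 0, 0],
    [0.02, 0.01, 0.7, 0, 0, 0],
    [0, 0, 0.7, 0, 0, 0],
    [0, 0, 0.6, 0, 0, 0],
    [0, 0, 0.3, 0, 0, 0],
    [0, 0, 0, 0, 0, 0],
    [0, 0, 0, 0, 0, 0]
  ]
}}

```text
time: 10.2
tool_pos: [0.5561, -0.0976, 0.0897]
ee_rot: [3.141, -0.002, 0.15]
wrist_force: [-0.1, 1.1, 0.0]
width: 0.0565
finger_force: 0.0
```

Request:
{"fn": "drive_tool", "kwargs": {
  "commands": [
    [0, 0, 0, 0, 0, 0],
    [0, 0, 0, 0, 0, 0],
    [0, 0, 0, 0, 0, 0],
    [0, 0, 0, 0, 0, 0],
    [0, 0, 0, 0, 0, 0],
    [0, 0, 0, 0, 0, 0],
    [0, 0, 0, 0, 0, 0]
  ],
  "gripper": 1.0
}}

```text
time: 11.08
tool_pos: [0.5553, -0.0978, 0.0883]
ee_rot: [3.141, 0.0, 0.15]
wrist_force: [0.6, -1.7, -0.4]
width: 0.0135
finger_force: 30.0
```

The lever points at its mark and the bar is gripped. Lift gently off the pins first.

Request:
{"fn": "drive_tool", "kwargs": {
  "commands": [
    [0, 0, -0.05, 0, 0, 0],
    [0, 0, -0.1, 0, 0, 0],
    [0, 0, -0.1, 0, 0, 0],
    [0, 0, -0.1, 0, 0, 0],
    [0, 0, -0.1, 0, 0, 0],
    [0, 0, -0.05, 0, 0, 0],
    [0, 0, 0, 0, 0, 0]
  ]
}}

```text
time: 11.95
tool_pos: [0.5554, -0.0976, 0.1086]
ee_rot: [3.141, -0.001, 0.15]
wrist_force: [-0.5, -0.3, -6.9]
width: 0.0134
finger_force: 30.0
```

```bash
python3 -c "
from h import *
go(.5553,-.0978,.1885,.15)"
```

```text
time 11.95 at [ 0.5554 -0.0976  0.1086] [ 3.1412e+00 -5.0000e-04  1.4980e-01] w 0.0134 F [-0.5 -0.3 -6.9]
units shift [-0.003  0.004 -1.997] turn [ 0.004 -0.005 -0.002]
```

Request:
{"fn": "drive_tool", "kwargs": {
  "commands": [
    [0, 0, -0.1, 0, 0, 0],
    [0, 0, -0.2, 0, 0, 0],
    [0, 0, -0.25, 0, 0, 0],
    [0, 0, -0.3, 0, 0, 0],
    [0, 0, -0.3, 0, 0, 0],
    [0, 0, -0.3, 0, 0, 0],
    [0, 0, -0.25, 0, 0, 0],
    [0, 0, -0.2, 0, 0, 0],
    [0, 0, -0.1, 0, 0, 0],
    [0, 0, 0, 0, 0, 0],
    [0, 0, 0, 0, 0, 0],
    [0, 0, 0, 0, 0, 0],
    [0, 0, 0, 0, 0, 0]
  ]
}}

```text
time: 13.58
tool_pos: [0.5551, -0.0975, 0.1879]
ee_rot: [-3.141, 0.001, 0.15]
wrist_force: [0.2, -0.6, -7.6]
width: 0.0138
finger_force: 30.0
```

```bash
python3 - <<'E'
from h import *
go(.5553,-.0978,.1885,.15)
b=grab('side','s2');B=cv2.resize(b['image'][120:290,180:340],(560,595),interpolation=2);cv2.imwrite('pics/c5.png',B)
E
```

```text
time 13.575 at [ 0.5551 -0.0975  0.1879] [-3.1414e+00  5.0000e-04  1.4980e-01] w 0.0138 F [ 0.2 -0.6 -7.6]
units shift [ 0.003  0.007 -0.014] turn [-0.002  0.005 -0.002]
```

View pics/c5.png

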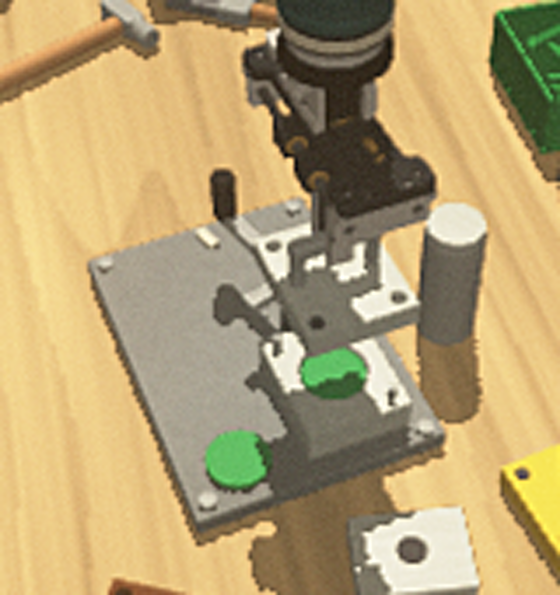

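The top half hangs over the bottom half and the casting at crop px (333,372) is in the cavity. A quick depth check of the level and gap.

```bash
python3 - <<'E'
from h import *
s=pickle.load(open('s2.pkl','rb'))
for n,u,v in(('top',262,240),('top',300,235),('top',375,300),('top',400,290),('top',345,325),('top',300,300),('cast',325,375),('cast',345,372),('cast',333,385),('part',285,375),('part',385,380)):
    print(n,world(s,180+u/3.5,120+v/3.5).round(4))
c,si=np.cos(.1512),np.sin(.1512)
for x,y in((-45,-55),(45,-55),(-45,55)):
    p=pix(s,(.5551+(c*x-si*y)/1e3,-.0972+(si*x+c*y)/1e3,.170));print((p-[180,120])*3.5)
E
```

```text
top [ 0.5134 -0.0547  0.172 ]
top [ 0.5438 -0.0552  0.1702]
top [ 0.581  -0.1355  0.1707]
top [ 0.6022 -0.1296  0.1696]
top [ 0.553  -0.1529  0.1703]
top [ 0.5268 -0.1224  0.1718]
cast [ 0.5526 -0.1005  0.0466]
cast [ 0.569  -0.1031  0.0485]
cast [ 0.556  -0.1133  0.048 ]
part [ 0.5199 -0.0944  0.0495]
part [ 0.5978 -0.122   0.0521]
[301.60204241 339.82867721]
[413.44620337 302.92685312]
[246.74647576 239.86670064]
```

Level (within about 1°), with a gap of about 10 cm and the casting in place.

```bash
python3 -c "
from bench import *
print(close_job())"
```

```text
the job is handed in; nothing more can be done
None
```

The job is handed in: the lever is at its mark (measured 1.29 rad against a target of 1.30), and the top half is held level about 10 cm above the bottom half with the casting still in its cavity; the other things on the bench were not touched.

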